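# Lock the weight in its carrying cradle with the sprung bar

## Task

Lock the weight in the blue-ended cradle for carrying: pick up the longer sprung bar, the one with orange tabs, by squeezing its two tabs together so that its end pins draw in, lower it between the two end plates until it lies on or just above the weight, and let it go so that both pins spring out into the pockets. Leave the shorter bar with white tabs where it is, and keep the weight in its place in the cradle.

Things in the scene. Friction and masses are not known exactly. Their poses are not given: they have to be found in the camera images.
- bar: Bar to fit: aluminium, 40 (x) x 110 (y) x 16 mm high, about 0.17 kg, two ORANGE tabs, a 10 mm steel pin at each end on the axis 8 mm above the underside. Origin: centre of underside; z up; y lengthways (either way fits). Tabs: 26 mm wide (x), 28 to 64 mm above the underside; squeeze their outer faces along y from above, about 52 mm up, fingertips clear of the bar's top. Stands on the bench
- bar_left (a joint): Inward travel of the orange bar's +y tab and pin (one piece): 0 relaxed (tab outer face at y = 29 mm, pin tip at 80 mm), 0.016 m at its hard stop (tab 13 mm, tip 64 mm). Spring 3 N relaxed, 5.4 N at the stop. Reads about 0.001 when sprung out in a pocket
- bar_right (a joint): The same for the -y tab and pin, mirrored. With both squeezed home the tabs measure 26 mm over their outer faces (58 mm relaxed) and the bar 128 mm over its pins (160 mm relaxed)
- cradle: Fixed cradle: grey base 92 (x) x 190 (y) x 10 mm, blue end plates. Origin: centre of underside, on the bench; z up. End plates: inner faces y = +-72 mm, 64 mm wide (x), tops 73 mm high. Pocket in each inner face: x -20 to 20, 41 to 66 mm high, 7 mm deep. A bar lying on the weight has its underside 40 mm above the bench and its pins in the pockets; underside 38 to 53 mm also enters
- set_weight_1: Round slotted pale grey weight, 69 mm diameter, 30 mm high, standing loose between four low rubber studs in the middle of the cradle, its top 40 mm above the bench. Origin: centre of its underside
- spare_bar: The wrong, shorter bar, with WHITE tabs: body 82 mm long, 132 mm over its relaxed pins (too short to reach the pockets), otherwise like the other; must stay where it stands. Origin: centre of its underside
Things that resemble listed ones, but are neither listed nor needed, are in the scene too. What is shaped like the set_weight_1 but green or yellow is not meant.

How it is judged:
At the end, for the whole second after the job is handed in: Orange-tab bar over the weight: within 20 mm of the cradle middle in plan, 0.25 rad in yaw, level within 0.15 rad, underside 30 to 55 mm above the bench, at rest, each pin joint under 5.5 mm (so both are in their pockets); the weight upright (0.15 rad) within 15 mm of the cradle middle (horizontal distance between bar and cradle below 0.02 m and angle between the y axis of bar and the y axis of cradle, either way round below 0.25 rad and z of bar in the frame of cradle between 0.03 and 0.055 m and angle between each of bar, set_weight_1's own z axis and vertical below 0.15 rad and value of joint each of bar_left, bar_right below 0.0055 m and linear speed of bar below 0.02 m/s and horizontal distance between set_weight_1 and cradle below 0.015 m); the robot touches nothing.
It fails at once if the white-tab bar is moved more than 40 mm (distance of spare_bar from where it was at the start of the episode above 0.04 m).
It also fails if it takes over 37 s, if anything falls off the work surface, if the arm or the gripper's body presses on something with over 40 N, if the wrist force passes 120 N, or if a joint passes its speed limit or range.

## Robot

A 7-joint arm with a two-finger parallel gripper is mounted at the origin on a cart in front of the work surface, level with it; the furniture and walls round the work are solid. World frame = base frame: x ahead of the robot, y to its left, z up, the work surface at z = 0. Lengths are in m, angles in rad, forces in N, time in s.
With the tool pointing down it reaches from about 0.425 to 0.925 m from the base axis. Payload 6.8 kg.
Tool frame: the origin (TCP) lies midway between the tips of the shut fingers; the grasp point (between the pads) lies 19 mm behind it; z points along the fingers, x is the direction in which the jaws open and shut, and the axes are right-handed (so a half turn about z gives the same grasp; the last joint's range is limited). The gripper opens to 85 mm and grips with 20 to 120 N. Pads are 22 mm wide; open, the fingers measure 114 mm over their backs; the gripper's body (76 mm by 85 mm) begins 54 mm behind the grasp point. The pads swing forward as they close: fully open they stand 13 mm farther back than shut.
Start: joints at [1.163, 0.477, 0.022, 1.555, -0.011, 1.109, -0.083], TCP at [0.199, -0.645, 0.231] pointing down, gripper open.
Joint ranges: [-2.96, 2.96], [-0.34, 2.1], [-1.41, 1.46], [0.24, 2.44], [-1.37, 4.51], [0.17, 1.92], [-2.96, 2.96]. Speed limits (rad/s): [2.39, 2.39, 3.14, 3.14, 3.14, 3.14, 3.14].

## Interface

Orientations are given as a unit quaternion [w, x, y, z].
In Python, from rig import status, vision, env, recognise, cut_out, tip_of gives the robot as it stands.
- The arm moves only by the tool step_arm, never from a script. Its argument "increments" is a list of rows, each a list of 3 entries, a list of its own where there are three numbers: the shift along the tool's x, y, z in m, then the turn, a rotation vector about the tool's x, y, z in rad, then the closure in counts, from 0 (fully open) to 255 (shut). In form: [[[x, y, z], [wx, wy, wz], hand], ...]. A call has 1 to 5 rows; each row shifts and turns the pose as measured when the row begins, along the tool's axes as they then stand; what a row does not reach is not made up. A row lasts 1/12 s, in which the tool goes at most 41.7 mm and 7.16 degrees, less where a joint would pass 70% of its speed; a pose out of reach is approached as far as the arm can. A call is refused whole if a number of a shift passes 0.0417 or a number of a turn 0.125, either way. A call with a gripper value outside its range is refused whole. The fingers move at their own pace and stop on an object; "squeeze" is the grip in N (left out, the last holds). Time passes only in rows, so rows that do not move let the fingers close. It gives the time, the measured TCP pose, the force and the opening at its end, in the units of the state.
- status.state(): the state, without advancing time (a new reading comes with each control period).
- vision.get_image(name): name is "side" or "top"; returns (picture, depth): 400x640x3 uint8, red, green, blue; 400x640 float32, m along the optical axis (not along the pixel's ray), 0 where there is no reading.
- vision.camera_info(name): a dict with "intrinsics" (3x3 intrinsics, pixels), "extrinsics" (4x4, takes a point from camera to world coordinates). Camera axes: x right, y down, z forward; pixel columns grow to the right and rows downward; lengths in m; the calibration is good to about 2 mm. A picture is of the moment at which its call begins. camera_info takes no time and is no camera call.
- env.close_job(): hands the job in, once; it reports no verdict.
Trained networks look in the newest picture that a camera, given by its name, has taken for a name from the list of things; names that differ only in an ending like _2 or _b are one class to them, and where a whole thing is asked for, a point or a joint stands for the part that bears it (a point fixed in the world has none). Each returns a list of dicts, best first, with "p" (0 to 1); they miss things now and then, are a little off and sometimes report something else, mostly with a low value. They report only what shows in the picture. A call takes as long as a camera call. They do not tell look-alikes from the thing itself.
- recognise(name, camera): "position" ([row, column] in pixels, amid what is visible of it).
- cut_out(name, camera): "region" (400x640 bool, what is visible of it) and "position" ([row, column] in pixels, amid what is visible of it).
- tip_of(name, camera): "position" ([row, column] in pixels: a listed point, or the origin of a listed thing).
The state is a dict: "time": time; "qpos": joint angles; "joint_velocities": joint speeds; "effort": joint torques, N m; "eef_pos": TCP position; "tool_rot": TCP orientation; "ft_force": force on the tool from outside, world axes, zero at the start; "torque": the same for the moment, N m; "opening": opening from 0.0 (shut) to 1.0 (fully open).
Only numpy, scipy, OpenCV 4.12 (cv2) and the standard library are available. Lean on these libraries where they do the work, as an engineer would, in place of code of your own. Each camera call takes 0.05 s, during which the arm holds its last target. There are 200 camera calls.

## Working session

There is one attempt and no reset: what is moved stays moved. The work goes in short steps, Python scripts to look and compute and a tool call to move; the robot and the scene stay as the last step left them, time stands still between calls to the robot, and variables do not carry over. Pictures are saved under pics/ and viewed, about 8 in all and at most 12, crops included, and the job is handed in when it is done.

Besides the shell and the picture viewer there is one more tool, called by a JSON object that holds its "name" and its "arguments". step_arm: Moves the arm, as the interface text tells. Its arguments: {"type":"object","properties":{"increments":{"type":"array","items":{"type":"array"}},"squeeze":{"type":"number"}},"required":["increments"]}

```bash
mkdir -p pics; ls; cat > h.py <<'E'
import numpy as np, cv2
from rig import status, vision, env, recognise, cut_out, tip_of
def shot(n):
    im,d=vision.get_image(n); c=vision.camera_info(n)
    return im,d,np.array(c["intrinsics"]),np.array(c["extrinsics"])
def world(d,K,T,rows,cols):
    z=d[rows,cols]; p=np.stack([(cols-K[0,2])/K[0,0]*z,(rows-K[1,2])/K[1,1]*z,z,np.ones_like(z)])
    return (T@p)[:3].T
def save(n,im): cv2.imwrite("pics/"+n+".png",im[...,::-1])
E
python3 - <<'E'
from h import *
a=shot("top");b=shot("side")
save("a",np.vstack([a[0],b[0]])[:, :].copy() if 0 else cv2.resize(np.vstack([a[0],b[0]]),(480,600)))
save("top",a[0]);save("side",b[0])
for c in("top","side"):
  for n in("bar","spare_bar","cradle","set_weight_1"):
    print(c,n,[(np.round(r["position"]),round(r["p"],2)) for r in recognise(n,c)][:4])
  print(np.round((a if c=="top" else b)[3],2).tolist())
print(status.state())
E
```

```text
pics
top bar [(array([260., 219.]), 0.7)]
top spare_bar [(array([191., 220.]), 0.95)]
top cradle [(array([230., 336.]), 0.62)]
top set_weight_1 [(array([227., 332.]), 0.76), (array([216., 263.]), 0.75), (array([220., 425.]), 0.73), (array([134., 244.]), 0.69)]
[[-0.01, -0.98, 0.19, 0.41], [-1.0, 0.01, -0.02, -0.01], [0.02, -0.19, -0.98, 0.91], [0.0, 0.0, 0.0, 1.0]]
side bar [(array([159., 273.]), 0.71)]
side spare_bar [(array([156., 332.]), 0.84)]
side cradle [(array([229., 286.]), 0.77)]
side set_weight_1 [(array([211., 286.]), 0.95), (array([171., 381.]), 0.93), (array([286., 279.]), 0.88), (array([172., 311.]), 0.68)]
[[1.0, 0.01, -0.05, 0.64], [0.04, -0.55, 0.84, -0.81], [-0.02, -0.84, -0.55, 0.55], [0.0, 0.0, 0.0, 1.0]]
{'time': 0.5, 'qpos': array([ 1.16288962,  0.4770319 ,  0.02242347,  1.55545408, -0.0115021 ,
        1.10931876, -0.08309618]), 'joint_velocities': array([-1.29381357e-03, -5.57144539e-04,  8.83897603e-05,  4.25932430e-04,
       -4.49835574e-04, -2.77906066e-04,  6.78048742e-04]), 'effort': array([-1.51150292e-03, -5.95807099e+01,  1.60432700e+00, -2.81287980e+01,
        1.23989547e-02,  2.48714030e-03, -3.02298645e-06]), 'eef_pos': array([ 0.1993354 , -0.64487503,  0.23126408]), 'tool_rot': array([-2.33274348e-05,  8.04766324e-01, -5.93591747e-01, -3.44762334e-05]), 'ft_force': array([ 0.68308776, -0.00267916,  0.34170881]), 'torque': array([-0.08049636, -0.0115891 ,  0.01280724]), 'opening': 1.0016418906062734}
```

View pics/top.png

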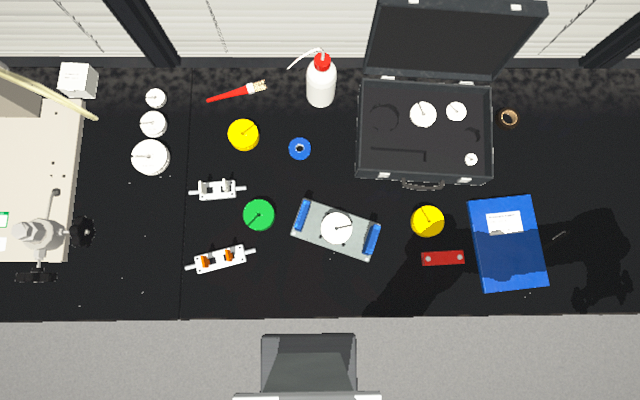

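View pics/side.png

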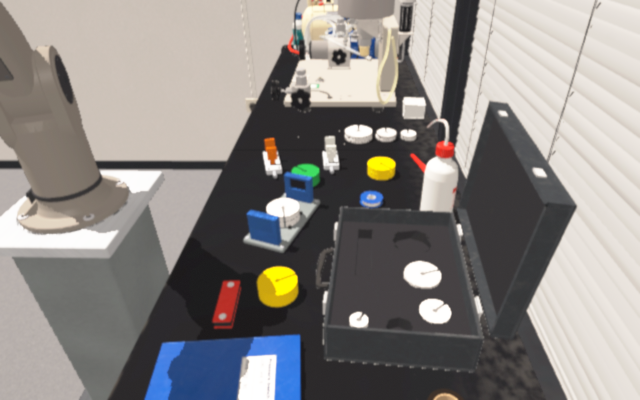

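Top view: the orange-tab bar is at (259,220), the white-tab bar at (189,217), and the cradle with the pale weight at (230,336). The green disc (215,259) and the yellow discs (135,243) and (220,428) are not meant. The bar at (259,220) has orange tabs and the longer body, so it is the one to fit. I'll measure it and confirm in a crop.

```bash
cat >> h.py <<'E'
def pts(s,box,mask=None):
    im,d,K,T=s; r0,r1,c0,c1=box
    rr,cc=np.mgrid[r0:r1,c0:c1]; rr=rr.ravel();cc=cc.ravel()
    k=d[rr,cc]>0
    if mask is not None: k&=mask[rr,cc]
    return world(d,K,T,rr[k],cc[k]), im[rr[k],cc[k]].astype(int)
def rect(p):
    (c,s,a)=cv2.minAreaRect((p[:,:2]*1000).astype(np.float32)); return np.round(c,1),np.round(s,1),round(a,1)
E
python3 - <<'E'
from h import *
s=shot("top")
save("crop",np.hstack([cv2.resize(s[0][175:285,175:265],(360,440),interpolation=2),cv2.resize(s[0][185:275,280:390],(440,360),interpolation=2).copy() if 0 else cv2.resize(s[0][175:285,280:390],(440,440),interpolation=2)]))
# bar
P,C=pts(s,(238,280,180,262))
k=(P[:,2]>0.006)
print("bar all",rect(P[k]), "z",np.percentile(P[k][:,2],[5,50,95,99]).round(3))
k2=(P[:,2]>0.011)&(P[:,2]<0.022);print("body",k2.sum(),rect(P[k2]))
o=(C[:,0]>C[:,2]+80); print("orange",o.sum(),rect(P[o]),P[o].mean(0).round(3))
k3=P[:,2]>0.045;print("tabtops",k3.sum(),rect(P[k3]))
P,C=pts(s,(190,270,280,390))
print("cradle",rect(P[P[:,2]>0.006]))
pl=(P[:,2]>0.066);print("plates",pl.sum(),rect(P[pl]),np.percentile(P[pl][:,2],[5,50,95]).round(3))
for sgn in(0,1):
  m=np.median(P[pl][:,1]); q=P[pl][(P[pl][:,1]>m)==bool(sgn)]; print(q.mean(0).round(4),rect(q))
w=(P[:,2]>0.034)&(P[:,2]<0.045)&(C.min(1)>150);q=P[w];print("weight",w.sum(),cv2.minEnclosingCircle((q[:,:2]*1000).astype(np.float32)))
P,C=pts(s,(172,208,182,250));print("spare",rect(P[P[:,2]>0.006]))
P,C=pts(s,(192,238,240,278));print("green",P[P[:,2]>.01].mean(0).round(3),P[:,2].max())
for c in("bar","cradle"):
  for r in tip_of(c,"top")[:1]:
    i,j=np.round(r["position"]).astype(int);print(c,i,j,world(s[1],s[2],s[3],np.array([i]),np.array([j])).round(3))
E
```

```text
bar all (array([437.6, 191.6]), array([ 40.1, 159.5]), 14.3) z [0.011 0.016 0.063 0.066]
body 812 (array([437.6, 191.5]), array([ 40.1, 159.5]), 14.3)
orange 153 (array([438.9, 198. ]), array([29.1, 71. ]), 15.5) [0.438 0.193 0.051]
tabtops 114 (array([437.4, 191.1]), array([24.4, 58.5]), 13.3)
cradle (array([501.7, -67.1]), array([189. ,  91.9]), 70.2)
plates 458 (array([501.6, -67.6]), array([176.2,  63.7]), 70.2) [0.07  0.073 0.075]
[ 0.4745 -0.1423  0.0726] (array([ 474.6, -142.8]), array([16.1, 63.8]), 69.6)
[0.5275 0.0066 0.0728] (array([504.4, -61. ]), array([161.6,  63.7]), 70.5)
weight 727 ((501.8724365234375, -67.54884338378906), 34.569091796875)
spare (array([592.5, 194.1]), array([146. ,  58.4]), 79.2)
green [0.534 0.105 0.029] 0.035811765345099666
bar 258 221 [[0.44  0.189 0.017]]
cradle 228 335 [[ 0.505 -0.066  0.01 ]]
```

View pics/crop.png

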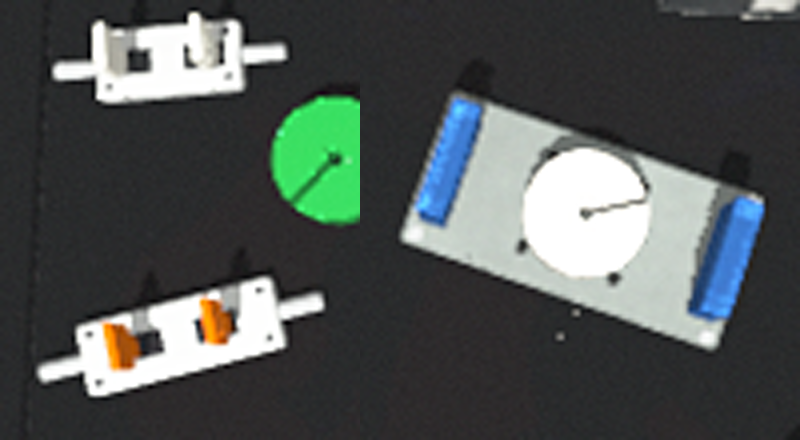

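The crop confirms it: the orange-tab bar with the long body is at lower left and the pale weight sits in the blue-ended cradle. The bar is at (0.438, 0.1915) with its axis at 104.3°. The cradle is at (0.5017, -0.0673) with its axis at 70.2°. I'll go round the dead zone near the base, first forward in x, then in y.

{"name": "step_arm", "arguments": {"increments": [[[0.01,-0.034,0],[0,0,0],0],[[0.01,-0.034,0],[0,0,0],0],[[0.01,-0.034,0],[0,0,0],0],[[0.01,-0.034,0],[0,0,0],0],[[0.01,-0.034,0],[0,0,0],0]], "squeeze": 50}}

```text
time: 1.07
eef_pos: [0.3674, -0.6486, 0.232]
tool_rot: [0.004, 0.799, -0.602, -0.002]
ft_force: [0.7, -0.6, 0.6]
opening: 1.003
```

{"name": "step_arm", "arguments": {"increments": [[[-0.016,-0.036,0],[0,0,0],0],[[-0.03,-0.027,0],[0,0,0],0],[[-0.038,-0.012,0],[0,0,0],0],[[-0.038,-0.012,0],[0,0,0],0],[[-0.038,-0.012,0],[0,0,0],0]]}}

```text
time: 1.48
eef_pos: [0.4297, -0.4653, 0.2269]
tool_rot: [0.004, 0.8, -0.601, 0.0]
ft_force: [-0.2, -0.3, 0.8]
opening: 1.002
```

{"name": "step_arm", "arguments": {"increments": [[[-0.038,-0.0115,0],[0,0,0],0],[[-0.038,-0.0115,0],[0,0,0],0],[[-0.038,-0.0115,0],[0,0,0],0],[[-0.038,-0.0115,0],[0,0,0],0],[[-0.038,-0.0115,0],[0,0,0],0]]}}

```text
time: 1.9
eef_pos: [0.4315, -0.2573, 0.2259]
tool_rot: [0.003, 0.8, -0.6, 0.002]
ft_force: [2.1, -0.1, 0.4]
opening: 0.999
```

{"name": "step_arm", "arguments": {"increments": [[[-0.038,-0.0115,0],[0,0,0],0],[[-0.038,-0.0115,0],[0,0,0],0],[[-0.038,-0.0115,0],[0,0,0],0],[[-0.038,-0.0115,0],[0,0,0],0],[[-0.038,-0.0115,0],[0,0,0],0]]}}

```text
time: 2.32
eef_pos: [0.4321, -0.0497, 0.2261]
tool_rot: [0.003, 0.8, -0.601, 0.004]
ft_force: [1.2, 0.3, -1.3]
opening: 1.001
```

{"name": "step_arm", "arguments": {"increments": [[[-0.038,-0.0115,0],[0,0,0],0],[[-0.038,-0.0115,0],[0,0,0],0],[[-0.038,-0.0115,0],[0,0,0],0],[[-0.038,-0.0115,0],[0,0,0],0],[[-0.03,-0.009,0],[0,0,0],0]]}}

```text
time: 2.73
eef_pos: [0.4328, 0.1512, 0.2267]
tool_rot: [0.001, 0.8, -0.6, 0.007]
ft_force: [1.7, -0.1, -0.6]
opening: 1.002
```

```bash
cat >> h.py <<'E'
from scipy.spatial.transform import Rotation as Ro
def need(target,ang):
    """tool-frame shift and rotvec to world target, tool down with x axis at ang deg (mod 180)"""
    s=status.state(); q=s["tool_rot"]; R=Ro.from_quat([q[1],q[2],q[3],q[0]])
    best=None
    for k in(0,180):
        a=np.radians(ang+k); x=[np.cos(a),np.sin(a),0]; z=[0,0,-1.]; G=Ro.from_matrix(np.stack([x,np.cross(z,x),z],1))
        v=(R.inv()*G).as_rotvec()
        if best is None or np.linalg.norm(v)<np.linalg.norm(best): best=v
    print("t",round(s["time"],2),"pos",s["eef_pos"].round(4),"shift",R.inv().apply(np.array(target)-s["eef_pos"]).round(4),"turn",best.round(3),"open",round(s["opening"],3),"F",s["ft_force"].round(1),"q",s["qpos"].round(2))
E
python3 -c "
from h import *
need([.4376,.1915,.15],104.2)"
```

```text
t 2.73 pos [0.4328 0.1512 0.2267] shift [-0.0383 -0.0153  0.0763] turn [-0.007 -0.012  0.035] open 1.002 F [ 1.7 -0.1 -0.6] q [-0.04  0.15 -0.48  2.03  0.1   0.97 -1.86]
```

{"name": "step_arm", "arguments": {"increments": [[[-0.012,-0.005,0.02],[-0.004,-0.006,0.018],0],[[-0.012,-0.005,0.02],[-0.003,-0.006,0.017],0],[[-0.012,-0.004,0.02],[0,0,0],0],[[-0.002,-0.001,0.015],[0,0,0],0],[[0,0,0],[0,0,0],0]]}}

```text
time: 3.15
eef_pos: [0.4387, 0.2058, 0.1525]
tool_rot: [-0.006, 0.793, -0.609, 0.001]
ft_force: [-0.7, -0.5, 0.1]
opening: 1.002
```

```bash
python3 -c "
from h import *
need([.4376,.1915,.033],104.2)"
```

```text
t 3.15 pos [0.4387 0.2058 0.1525] shift [0.0142 0.006  0.1194] turn [-0.01   0.006  0.012] open 1.002 F [-0.7 -0.5  0.1] q [-0.15  0.3  -0.49  2.06  0.19  0.81 -2.06]
```

{"name": "step_arm", "arguments": {"increments": [[[0.007,0.003,0.015],[-0.005,0.003,0.006],0],[[0.006,0.003,0.015],[-0.004,0.002,0.005],0],[[0,0,0.008],[0,0,0],0],[[0,0,0],[0,0,0],0],[[0,0,0],[0,0,0],0]]}}

```text
time: 3.57
eef_pos: [0.4381, 0.192, 0.1161]
tool_rot: [-0.002, 0.789, -0.614, 0.001]
ft_force: [0.5, 0.5, -0.2]
opening: 1.001
```

```bash
python3 -c "
from h import *
need([.4376,.1915,.033],104.2)"
```

```text
t 3.57 pos [0.4381 0.192  0.1161] shift [0.0005 0.001  0.0831] turn [-0.004  0.001  0.001] open 1.001 F [ 0.5  0.5 -0.2] q [-0.15  0.35 -0.47  2.1   0.23  0.74 -2.08]
```

{"name": "step_arm", "arguments": {"increments": [[[0,0.001,0.016],[-0.004,0,0],0],[[0,0,0.018],[0,0,0],0],[[0,0,0.018],[0,0,0],0],[[0,0,0.014],[0,0,0],0],[[0,0,0.006],[0,0,0],0]]}}

```text
time: 3.98
eef_pos: [0.4441, 0.195, 0.0494]
tool_rot: [-0.007, 0.789, -0.615, 0.003]
ft_force: [0.3, -0.4, 0.8]
opening: 0.997
```

```bash
python3 -c "
from h import *
need([.4376,.1915,.033],104.2)"
```

```text
t 3.98 pos [0.4441 0.195  0.0494] shift [0.0018 0.0074 0.0163] turn [-0.015  0.004 -0.001] open 0.997 F [ 0.3 -0.4  0.8] q [-0.21  0.46 -0.41  2.13  0.33  0.59 -2.17]
```

{"name": "step_arm", "arguments": {"increments": [[[0.002,0.006,0.006],[-0.012,0.003,0],0],[[0,0.001,0.005],[-0.003,0,0],0],[[0,0,0.003],[0,0,0],0],[[0,0,0],[0,0,0],0]]}}

```text
time: 4.32
eef_pos: [0.4389, 0.1919, 0.0362]
tool_rot: [-0.001, 0.789, -0.615, 0.0]
ft_force: [-0.1, 0.2, -0.1]
opening: 1.003
```

```bash
python3 -c "
from h import *
need([.4376,.1915,.033],104.2)"
```

```text
t 4.32 pos [0.4389 0.1919 0.0362] shift [0.0001 0.0014 0.0032] turn [-0.002  0.001 -0.001] open 1.003 F [-0.1  0.2 -0.1] q [-0.21  0.49 -0.4   2.14  0.34  0.57 -2.18]
```

{"name": "step_arm", "arguments": {"increments": [[[0,0.001,0.003],[0,0,0],60],[[0,0,0],[0,0,0],120],[[0,0,0],[0,0,0],200],[[0,0,0],[0,0,0],255],[[0,0,0],[0,0,0],255]], "squeeze": 50}}

```text
time: 4.73
eef_pos: [0.4395, 0.1927, 0.0355]
tool_rot: [-0.003, 0.789, -0.615, 0.001]
ft_force: [-0.3, -4.8, 15.0]
opening: 0.299
```

{"name": "step_arm", "arguments": {"increments": [[[0,0,0],[0,0,0],255],[[0,0,0],[0,0,0],255],[[0,0,0],[0,0,0],255],[[0,0,0],[0,0,0],255]]}}

```text
time: 5.07
eef_pos: [0.4395, 0.1924, 0.0366]
tool_rot: [-0.003, 0.789, -0.615, 0.002]
ft_force: [0.3, 0.9, -2.9]
opening: 0.259
```

```bash
python3 - <<'E'
from h import *
need([.4376,.1915,.033],104.2)
s=shot("side");save("grip",cv2.resize(s[0][110:200,210:360],(750,450),interpolation=2))
E
```

```text
t 5.07 pos [0.4395 0.1924 0.0366] shift [0.0004 0.0021 0.0036] turn [-0.007  0.    -0.001] open 0.259 F [ 0.3  0.9 -2.9] q [-0.22  0.48 -0.39  2.14  0.34  0.57 -2.19]
```

View pics/grip.png

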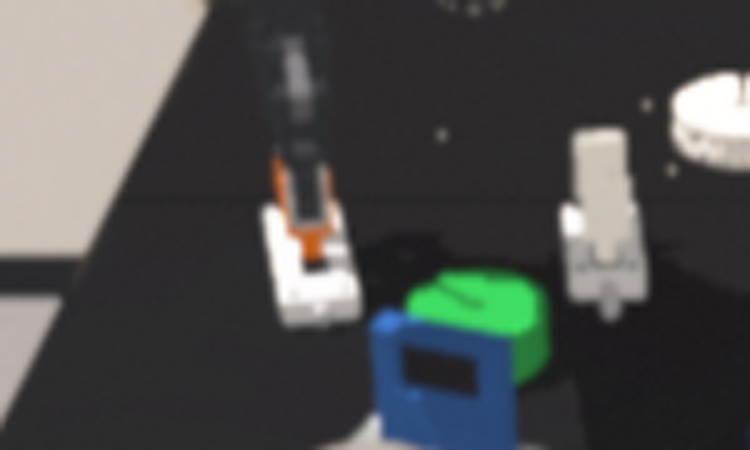

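The crop shows the fingers on both orange tabs (about 305,195), and the near pin has drawn in. Now to lift it.

{"name": "step_arm", "arguments": {"increments": [[[0,0,-0.012],[0,0,0],255],[[0,0,-0.02],[0,0,0],255],[[0,0,-0.025],[0,0,0],255],[[0,0,-0.025],[0,0,0],255],[[0,0,-0.02],[0,0,0],255]]}}

```text
time: 5.53
eef_pos: [0.4344, 0.1901, 0.1364]
tool_rot: [0.003, 0.789, -0.614, -0.002]
ft_force: [-0.1, -0.4, -2.6]
opening: 0.267
```

{"name": "step_arm", "arguments": {"increments": [[[0,0,-0.015],[0,0,0],255],[[0,0,-0.005],[0,0,0],255],[[0,0,0],[0,0,0],255]]}}

```text
time: 5.78
eef_pos: [0.4361, 0.1908, 0.1607]
tool_rot: [0.001, 0.789, -0.615, -0.0]
ft_force: [1.3, -0.1, -1.7]
opening: 0.264
```

```bash
python3 - <<'E'
from h import *
need([.5017,-.0673,.16],70.2)
E
```

```text
t 5.78 pos [0.4361 0.1908 0.1607] shift [ 0.2663 -0.0005  0.0008] turn [ 0.002 -0.001  0.593] open 0.264 F [ 1.3 -0.1 -1.7] q [-0.12  0.28 -0.49  2.06  0.18  0.84 -2.04]
```

{"name": "step_arm", "arguments": {"increments": [[[0.02,0,0],[0,0,0.05],255],[[0.028,-0.001,0],[0,0,0.06],255],[[0.028,-0.003,0],[0,0,0.06],255],[[0.028,-0.005,0],[0,0,0.06],255],[[0.028,-0.006,0],[0,0,0.06],255]]}}

```text
time: 6.2
eef_pos: [0.4656, 0.0642, 0.1562]
tool_rot: [-0.001, -0.693, 0.721, 0.003]
ft_force: [1.0, 0.9, -1.7]
opening: 0.263
```

{"name": "step_arm", "arguments": {"increments": [[[0.026,-0.008,0],[0,0,0.06],255],[[0.025,-0.009,0],[0,0,0.06],255],[[0.02,-0.009,0],[0,0,0.06],255],[[0.01,-0.005,0],[0,0,0.05],255],[[0,0,0],[0,0,0],255]]}}

```text
time: 6.62
eef_pos: [0.4842, -0.0316, 0.1489]
tool_rot: [-0.007, -0.596, 0.803, 0.004]
ft_force: [0.1, 0.6, -1.6]
opening: 0.262
```

```bash
python3 - <<'E'
from h import *
need([.5017,-.0673,.16],70.2)
E
```

```text
t 6.62 pos [ 0.4842 -0.0316  0.1489] shift [ 0.0292 -0.0269 -0.0114] turn [ 0.015 -0.006  0.053] open 0.262 F [ 0.1  0.6 -1.6] q [ 0.17  0.3  -0.27  2.05  0.11  0.82 -2.03]
```

{"name": "step_arm", "arguments": {"increments": [[[0.012,-0.011,-0.006],[0.008,-0.003,0.027],255],[[0.011,-0.01,-0.005],[0.007,-0.003,0.024],255],[[0.005,-0.005,0],[0,0,0],255],[[0,0,0],[0,0,0],255],[[0,0,0],[0,0,0],255]]}}

```text
time: 7.03
eef_pos: [0.5008, -0.065, 0.1587]
tool_rot: [-0.0, -0.577, 0.817, 0.001]
ft_force: [-0.2, 0.6, -1.5]
opening: 0.266
```

```bash
python3 - <<'E'
from h import *
need([.5017,-.0673,.16],70.2)
s=shot("top"); t=shot("side")
P,C=pts(t,(120,300,220,360)); 
P2,_=pts(s,(160,300,270,400))
for Q in(P,P2):
  k=(Q[:,2]>.113)&(Q[:,2]<.148)&(np.hypot(Q[:,0]-.5017,Q[:,1]+.0673)<.09);print(k.sum(),rect(Q[k]),np.percentile(Q[k][:,2],[1,50]).round(3))
save("over",cv2.resize(t[0][110:280,200:380],(600,566),interpolation=2))
E
```

```text
t 7.03 pos [ 0.5008 -0.065   0.1587] shift [ 0.0018 -0.0016 -0.0013] turn [0.002 0.001 0.005] open 0.266 F [-0.2  0.6 -1.5] q [ 0.22  0.3  -0.25  2.01  0.1   0.84 -2.  ]
687 (array([498.8, -68.1]), array([125.9,  41.4]), 71.2) [0.123 0.137]
138 (array([501.3, -21.2]), array([44.5, 18.4]), 56.2) [0.126 0.138]
```

View pics/over.png

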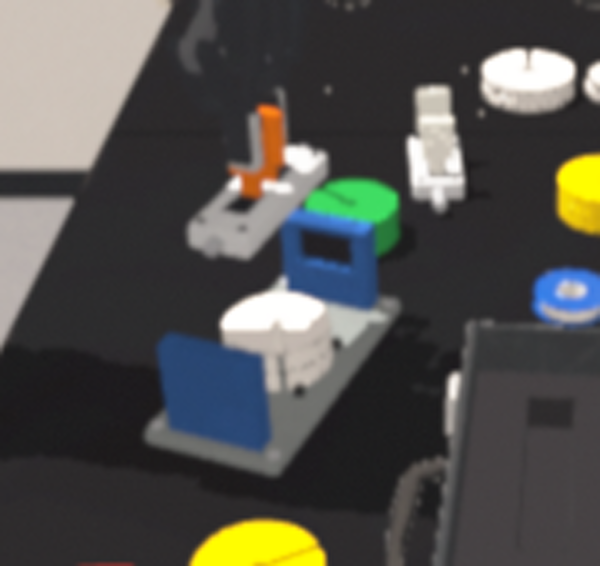

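The bar is held level above the cradle with its pins drawn in, and nothing else has moved. I'll check the side camera's bias against the cradle so bar and cradle compare in one camera.

```bash
python3 - <<'E'
from h import *
t=shot("side"); Q,_=pts(t,(120,300,220,360))
near=np.hypot(Q[:,0]-.5017,Q[:,1]+.0673)<.12
u=np.array([np.cos(np.radians(70.2)),np.sin(np.radians(70.2))])
for lo,hi in((.067,.08),(.006,.013),(.113,.148)):
  k=near&(Q[:,2]>lo)&(Q[:,2]<hi); a=(Q[k][:,:2]-[.5017,-.0673])@u; print(lo,k.sum(),rect(Q[k]),"along",np.percentile(a*1000,[0.5,99.5]).round(1))
E
```

```text
0.067 350 (array([503. , -68.7]), array([177.6,  64.2]), 69.8) along [-89.5  87.1]
0.006 874 (array([502.1, -69.7]), array([189.9,  92.9]), 70.6) along [-95.6  90.3]
0.113 689 (array([499.3, -67.5]), array([124.1,  41.4]), 69.7) along [-62.6  53.3]
```

The near pin tip and the TCP agree: the bar is about 2 mm off across and centred lengthways. The TCP target is (0.5035, -0.068), at z 0.078 when seated. I'll go down in stages.

{"name": "step_arm", "arguments": {"increments": [[[0.002,-0.003,0.01],[0.002,0.001,0.004],255],[[0,0,0.012],[0,0,0],255],[[0,0,0.006],[0,0,0],255],[[0,0,0],[0,0,0],255],[[0,0,0],[0,0,0],255]]}}

```text
time: 7.6
eef_pos: [0.5024, -0.0654, 0.1278]
tool_rot: [-0.0, -0.577, 0.816, 0.0]
ft_force: [0.4, 0.1, -2.6]
opening: 0.261
```

```bash
python3 - <<'E'
from h import *
need([.5035,-.068,.078],70.2)
E
```

```text
t 7.6 pos [ 0.5024 -0.0654  0.1278] shift [ 0.0021 -0.002   0.0498] turn [ 0.001 -0.     0.006] open 0.261 F [ 0.4  0.1 -2.6] q [ 0.21  0.35 -0.24  2.04  0.12  0.77 -2.01]
```

{"name": "step_arm", "arguments": {"increments": [[[0.003,-0.002,0.006],[0,0,0.006],255],[[0.001,0,0.008],[0,0,0],255],[[0,0,0.008],[0,0,0],255],[[0,0,0.003],[0,0,0],255],[[0,0,0],[0,0,0],255]]}}

```text
time: 8.02
eef_pos: [0.5034, -0.0703, 0.1007]
tool_rot: [0.0, -0.575, 0.818, 0.0]
ft_force: [0.3, 0.0, -2.3]
opening: 0.27
```

```bash
python3 - <<'E'
from h import *
need([.5035,-.068,.078],70.2)
E
```

```text
t 8.02 pos [ 0.5034 -0.0703  0.1007] shift [-0.0022  0.0007  0.0227] turn [ 0.  0. -0.] open 0.27 F [ 0.3  0.  -2.3] q [ 0.21  0.39 -0.23  2.05  0.13  0.71 -2.03]
```

Underside is at about 64 mm, now between the plates with no contact force.

{"name": "step_arm", "arguments": {"increments": [[[-0.001,0,0.005],[0,0,0],255],[[-0.001,0,0.006],[0,0,0],255],[[0,0,0.005],[0,0,0],255],[[0,0,0.002],[0,0,0],255],[[0,0,0],[0,0,0],255]]}}

```text
time: 8.43
eef_pos: [0.5043, -0.068, 0.0807]
tool_rot: [0.0, -0.575, 0.818, 0.0]
ft_force: [0.6, 0.4, -2.1]
opening: 0.261
```

```bash
python3 - <<'E'
from h import *
need([.5035,-.068,.078],70.2)
E
```

```text
t 8.43 pos [ 0.5043 -0.068   0.0807] shift [0.0003 0.0007 0.0027] turn [ 0.  0. -0.] open 0.261 F [ 0.6  0.4 -2.1] q [ 0.19  0.42 -0.22  2.06  0.15  0.67 -2.04]
```

{"name": "step_arm", "arguments": {"increments": [[[0,0,0.002],[0,0,0],255],[[0,0,0],[0,0,0],255]]}}

```text
time: 8.6
eef_pos: [0.5043, -0.0679, 0.0784]
tool_rot: [0.0, -0.575, 0.818, 0.0]
ft_force: [0.1, 1.2, -1.4]
opening: 0.265
```

```bash
python3 - <<'E'
from h import *
need([.5035,-.068,.078],70.2)
t=shot("side");Q,_=pts(t,(120,300,220,360));a=np.radians(70.2)
L=(Q[:,:2]-[.5025,-.0685])@np.array([[np.cos(a),np.sin(a)],[np.sin(a),-np.cos(a)]]).T
k=(abs(L[:,0])<.054)&(abs(L[:,1])<.02)&(Q[:,2]>.03)&(Q[:,2]<.068)
print(k.sum(),np.histogram(Q[k][:,2],bins=np.arange(.03,.07,.004)))
save("in",cv2.resize(t[0][170:260,230:340],(733,600),interpolation=2))
E
```

```text
t 8.6 pos [ 0.5043 -0.0679  0.0784] shift [0.0004 0.0007 0.0004] turn [ 0.  0. -0.] open 0.265 F [ 0.1  1.2 -1.4] q [ 0.19  0.43 -0.22  2.06  0.15  0.67 -2.04]
510 (array([  6,   1,  21,  19,  21,  19, 313,  91,  13,   6]), array([0.03 , 0.034, 0.038, 0.042, 0.046, 0.05 , 0.054, 0.058, 0.062,
       0.066, 0.07 ]))
```

View pics/in.png

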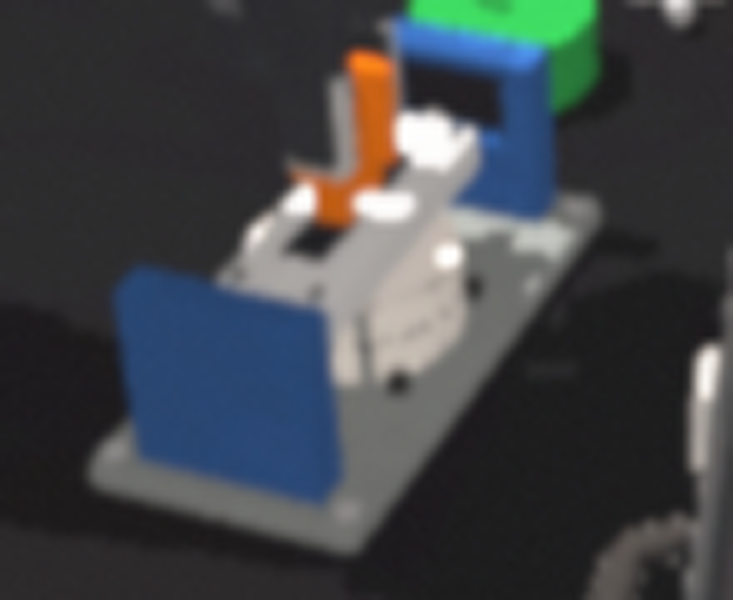

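The bar lies between the plates with its top at about 57 mm, so its underside is about 41 mm up, just above the weight. Releasing now.

{"name": "step_arm", "arguments": {"increments": [[[0,0,0],[0,0,0],120],[[0,0,0],[0,0,0],90],[[0,0,0],[0,0,0],40],[[0,0,0],[0,0,0],0],[[0,0,0],[0,0,0],0]]}}

```text
time: 9.07
eef_pos: [0.5058, -0.0678, 0.0799]
tool_rot: [0.001, -0.575, 0.818, -0.001]
ft_force: [-0.2, 0.6, -0.7]
opening: 0.949
```

{"name": "step_arm", "arguments": {"increments": [[[0,0,0],[0,0,0],0],[[0,0,0],[0,0,0],0],[[0,0,0],[0,0,0],0]]}}

```text
time: 9.32
eef_pos: [0.5065, -0.068, 0.0806]
tool_rot: [0.002, -0.575, 0.818, -0.001]
ft_force: [-0.5, 0.4, -0.1]
opening: 0.998
```

```bash
python3 - <<'E'
from h import *
need([.5035,-.068,.078],70.2)
E
```

```text
t 9.32 pos [ 0.5065 -0.068   0.0806] shift [0.0011 0.0028 0.0026] turn [-0.005  0.002 -0.   ] open 0.998 F [-0.5  0.4 -0.1] q [ 0.19  0.42 -0.22  2.06  0.15  0.67 -2.04]
```

Open with no load. Now straight up, then clear of the view.

{"name": "step_arm", "arguments": {"increments": [[[0,0.001,-0.015],[0,0,0],0],[[0,0,-0.025],[0,0,0],0],[[0,0,-0.035],[0,0,0],0],[[0,0,-0.035],[0,0,0],0],[[0,0,-0.035],[0,0,0],0]]}}

```text
time: 9.73
eef_pos: [0.4991, -0.0673, 0.223]
tool_rot: [-0.005, -0.575, 0.818, 0.005]
ft_force: [1.3, 0.7, 0.2]
opening: 0.999
```

{"name": "step_arm", "arguments": {"increments": [[[-0.035,0,-0.01],[0,0,0],0],[[-0.035,0,0],[0,0,0],0],[[-0.035,0,0],[0,0,0],0],[[-0.035,0,0],[0,0,0],0],[[-0.035,0,0],[0,0,0],0]]}}

```text
time: 10.15
eef_pos: [0.5653, 0.0914, 0.2446]
tool_rot: [0.001, -0.567, 0.824, -0.003]
ft_force: [0.8, 0.4, 0.2]
opening: 0.998
```

{"name": "step_arm", "arguments": {"increments": [[[-0.02,0,0],[0,0,0],0],[[0,0,0],[0,0,0],0],[[0,0,0],[0,0,0],0],[[0,0,0],[0,0,0],0],[[0,0,0],[0,0,0],0]]}}

```text
time: 10.57
eef_pos: [0.573, 0.1203, 0.2446]
tool_rot: [0.003, -0.572, 0.821, -0.001]
ft_force: [0.3, -0.6, 0.1]
opening: 0.997
```

```bash
python3 - <<'E'
from h import *
s=shot("top");t=shot("side");print(status.state()["eef_pos"].round(3),status.state()["ft_force"].round(1))
a=np.radians(70.2);M=np.array([[np.cos(a),np.sin(a)],[np.sin(a),-np.cos(a)]]).T
for n,(S,box,b) in dict(top=(s,(190,270,280,390),(.5017,-.0673)),side=(t,(120,300,220,360),(.5025,-.0687))).items():
  Q,C=pts(S,box);L=(Q[:,:2]-b)@M
  k=(abs(L[:,0])<.07)&(Q[:,2]>.05)&(Q[:,2]<.064)&(abs(L[:,1])<.03);print(n,"body/pins",k.sum(),rect(Q[k]),Q[k][:,2].mean().round(3))
  for sg in(-1,1):
    e=(sg*L[:,0]>.02)&(sg*L[:,0]<.053)&(abs(L[:,1])<.018)&(Q[:,2]>.05)&(Q[:,2]<.062);print("  end z",sg,e.sum(),np.median(Q[e][:,2]).round(4))
  o=(C[:,0]>C[:,2]+80)&(Q[:,2]>.08);print("  tabs",o.sum(),rect(Q[o]),"along",np.percentile(L[o][:,0]*1000,[1,99]).round(1))
  w=(Q[:,2]>.034)&(Q[:,2]<.044)&(C.min(1)>130);print("  weight",w.sum(),np.array(cv2.minEnclosingCircle((Q[w][:,:2]*1000).astype(np.float32))[0]).round(1))
save("end",np.hstack([cv2.resize(s[0][190:270,290:380],(400,356),interpolation=2),cv2.resize(t[0][170:259,230:330],(400,356),interpolation=2)]))
P,C=pts(s,(172,208,182,250));print("spare",rect(P[P[:,2]>0.006]))
E
```

```text
[0.573 0.12  0.245] [ 0.4  0.9 -0.6]
top body/pins 577 (array([503.2, -67.8]), array([139.9,  40. ]), 70.0) 0.062
  end z -1 31 0.0614
  end z 1 22 0.0615
  tabs 79 (array([503. , -67.5]), array([55.8, 25.8]), 71.4) along [-27.3  28.1]
  weight 213 [501.7 -67.5]
side body/pins 515 (array([505.8, -62.7]), array([126.4,  41.6]), 69.9) 0.061
  end z -1 47 0.0615
  end z 1 10 0.0616
  tabs 315 (array([503.6, -70.6]), array([57.3, 26.8]), 70.6) along [-29.1  26.6]
  weight 192 [553.4  66. ]
spare (array([460.4,  46.1]), array([29.5, 35.1]), 13.0)
```

View pics/end.png

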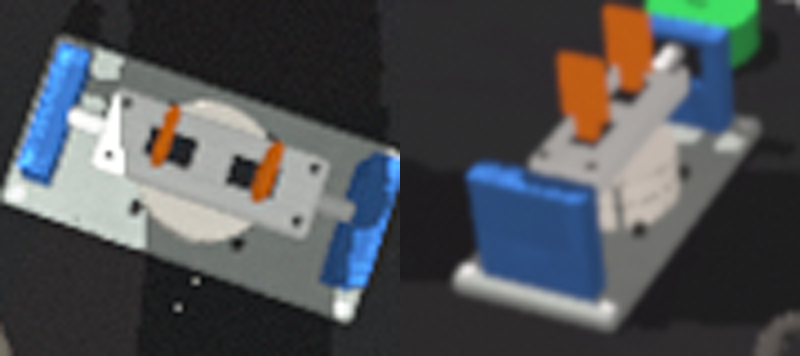

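The picture shows both pins reaching the plates and the tabs spread apart. The body top looks higher than expected, so I'll measure it without the height window and check the white-tab bar too.

```bash
python3 - <<'E'
from h import *
s=shot("top");t=shot("side")
a=np.radians(70.2);M=np.array([[np.cos(a),np.sin(a)],[np.sin(a),-np.cos(a)]]).T
for n,(S,box,b) in dict(top=(s,(190,270,280,390),(.5017,-.0673)),side=(t,(120,300,220,360),(.5025,-.0687))).items():
  Q,C=pts(S,box);L=(Q[:,:2]-b)@M
  for lo,hi,nm in((.033,.052,"body"),(.058,.068,"pin")):
   for sg in(-1,1):
    e=(sg*L[:,0]>lo)&(sg*L[:,0]<hi)&(abs(L[:,1])<(.018 if nm=="body" else .004))&(Q[:,2]>.03)
    print(n,nm,sg,e.sum(),np.percentile(Q[e][:,2],[10,50,90]).round(4) if e.sum() else "")
  for sg in(-1,1):
   e=(sg*L[:,1]>.008)&(abs(L[:,0])<.05)&(abs(L[:,1])<.018)&(Q[:,2]>.05)&(Q[:,2]<.075);print("  side",sg,np.median(Q[e][:,2]).round(4))
  e=(abs(L[:,0])<.07)&(Q[:,2]>.05)&(Q[:,2]<.07)&(abs(L[:,1])<.03);print(rect(Q[e]))
for c in("top","side"): print([(np.round(r["position"]),round(r["p"],2)) for r in recognise("spare_bar",c)][:2])
E
```

```text
top body -1 148 [0.0618 0.0637 0.0656]
top body 1 149 [0.0619 0.0641 0.0659]
top pin -1 18 [0.0574 0.0596 0.062 ]
top pin 1 17 [0.0582 0.0605 0.0628]
  side -1 0.0639
  side 1 0.0639
(array([503.4, -67.8]), array([139.8,  40.8]), 70.4)
side body -1 105 [0.0612 0.0625 0.0638]
side body 1 38 [0.062  0.0631 0.0639]
side pin -1 0 
side pin 1 5 [0.0591 0.0602 0.0607]
  side -1 0.0629
  side 1 0.0629
(array([506.7, -63.7]), array([127.2,  40.1]), 69.5)
[]
[(array([156., 331.]), 0.76), (array([218., 289.]), 0.33)]
```

The underside is at about 47 mm, within 30 to 55, and the bar is level. Both pin axes are at about 55 mm, inside the 41 to 66 mm pocket. The tabs measure about 57 mm across, so the pins are sprung out. The weight is centred and the white-tab bar is at the same pixel as before. Handing in.

```bash
python3 -c "
from h import *
print(env.close_job())"
```

```text
the job is handed in; nothing more can be done
None
```

I picked up the orange-tab bar by squeezing its tabs, lowered it between the blue plates and let it go; both pins sprang out into the pockets. I then raised the gripper clear and handed the job in at about 11 s of the 37 s allowed; no verdict is reported.

**Last checks:**
- **Bar position:** it is within about 2 mm of the cradle middle and in line with it to less than 1°. Both ends are at the same height, so it is level.
- **Pins:** the tabs measure about 56–57 mm over their outer faces, and both pin axes sit at about 55 mm, inside the 41–66 mm pockets. I could not read the pin joints directly.
- **Weight:** it is centred in the cradle in the top view.
- **White-tab bar:** the side camera finds it at the same pixel as at the start.

**Checks that disagreed:**
- **Bar height:** the underside is at about 47 mm, not 40–41 mm. The bar rose about 6 mm on release and hangs by its pins above the weight. That is within the judged 30–55 mm, though more than "just above" the weight. I left it there.
- **Top camera and white-tab bar:** the top camera did not find it in the last picture, probably because the arm hid it.
- **Side-camera readings:** the weight position was unusable. The bar-centre reading was about 6 mm off, because the near plate hides that end, so I relied on the top camera for both.

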